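Find the spacer that fits the sloping jig

ROBOT

A 6-joint arm with a two-finger parallel gripper is mounted at the origin on a cart in front of the work surface, level with it; the furniture and walls round the work are solid. World frame = base frame: x ahead of the robot, y to its left, z up, the work surface at z = 0. Lengths are in m, angles in degrees, forces in N, time in s.
With the tool pointing down it reaches from about 0.35 to 0.95 m from the base axis. Payload 17.4 kg.
Tool frame: the origin (TCP) lies midway between the tips of the shut fingers; the grasp point (between the pads) lies 19 mm behind it; z points along the fingers, y is the line along which they close (so a half turn about z gives the same grasp; the last joint's range is limited). The gripper opens to 93 mm and grips with 3 to 60 N. Pads are 15 mm wide; open, the fingers measure 128 mm over their backs; the gripper's body (75 mm by 188 mm) begins 65 mm behind the grasp point.
Start: joints at [-67.598, 6.646, 82.598, -0, 90.757, -2.166], TCP at [0.281, -0.614, 0.219] pointing down, gripper open.
Joint ranges: [-162.19, 162.19], [-47.58, 125.68], [4.15, 143.07], [-65.23, 245.23], [0.69, 171.88], [-170.13, 170.13]. Speed limits (degrees/s): [108.29, 108.29, 127.2, 180, 180, 180].

INTERFACE

Orientations are given as a 3x3 rotation matrix whose columns are the frame's x, y, z axes.
In Python, from plant import sensors, get_image, robot, silhouettes, tip_of gives the robot as it stands.
- The arm moves only by the tool drive_tool, never from a script. Its argument "increments" is a list of rows, each a list of 5 numbers: the shift along the tool's x, y, z in mm, then the turn about the tool's z in rad, then the opening, from 0 (shut) to 1 (fully open). In form: [[tx, ty, tz, roll, gripper], ...]. A call has 1 to 20 rows; each row shifts and turns the commanded pose from where the row before left it, along the tool's axes as they then stand; what a row does not reach is not made up. A row lasts 1/12 s, in which the tool goes at most 41.7 mm and 7.16 degrees, less where a joint would pass 70% of its speed; a pose out of reach is approached as far as the arm can. A call with a gripper value outside its range is refused whole. The fingers move at their own pace and stop on an object; the grip force is fixed at half the most. Time passes only in rows, so rows that do not move let the fingers close. It gives the time, the measured TCP pose, the force, the opening and the grip force at its end, in the units of the state.
- sensors.sense(): the state, without advancing time (a new reading comes with each control period).
- get_image(name): name is "scene" or "top"; returns a dict with "pixels" (480x640x3 uint8, red, green, blue), "K" (3x3 intrinsics, pixels), "rvec" (rotation vector, rad) and "tvec" (3), from world to camera coordinates, as OpenCV has them. Camera axes: x right, y down, z forward; pixel columns grow to the right and rows downward; lengths in m; the calibration is good to about 2 mm. A picture is of the moment at which its call begins. There is no depth.
- robot.job_done(): hands the job in; it is judged then, once.
Trained networks look in a picture, given as the dict that the camera call returned (one of the last four; its "shot" number tells which), for a name from the list of things; names that differ only in an ending like _2 or _b are one class to them, and where a whole thing is asked for, a point or a joint stands for the part that bears it (a point fixed in the world has none). Each returns a list of dicts, best first, with "conf" (0 to 1); they miss things now and then, are a little off and sometimes report something else, mostly with a low value. They report only what shows in the picture. A call takes as long as a camera call. They do not tell look-alikes from the thing itself.
- silhouettes(picture, name): "pixels" (480x640 bool, what is visible of it).
- tip_of(picture, name): "location" ([x, y, z] in m, in the coordinates of the camera as it stood for that picture, good to about 4 mm: a listed point, or the origin of a listed thing).
The state is a dict: "time_s": time; "qpos": joint angles; "joint_vel": joint speeds; "tau": joint torques, N m; "ee_pos": TCP position; "ee_rot": TCP orientation; "wrist_force": force on the tool from outside, world axes, zero at the start; "torque": the same for the moment, N m; "grip_width": finger opening in m; "grasp_force": force on a finger pad.
Only numpy, scipy, OpenCV 4.12 (cv2) and the standard library are available. Lean on these libraries where they do the work, as an engineer would, in place of code of your own. Each camera call takes 0.05 s, during which the arm holds its last target. There are 200 camera calls.

TASK

Find which of the three steel spacers hanging in the wooden rack fits the gap of the sloping jig: slide them in on trial until one goes fully down to the floor of the slot and is pinched there between the fence and the spring-loaded jaw, so that it keeps the jaw pushed back. Leave that one in the slot, with the other two hanging in the rack (anywhere on the rails), and do not push the bead jar or the wire spool out of place.

Things in the scene. Friction and masses are not known exactly. Their poses are not given: they have to be found in the camera images.
- bed: aluminium bed of the jig, 70 (x) x 140 (y) mm, sloping 30 degrees. Origin: on its upper face (the slot's floor), mid-length of the slot, in the plane of the jaw's resting face, 42 mm above the worktop. z: out of the slot, 30 degrees from vertical towards the robot; x: along the slot, rising away from the robot; y: across the gap, jaw to fence. A spacer goes in along -z, its x and y along these
- end_stop (a point): middle of the top edge of the low end stop, a wall 24 mm high across the low end of the slot (its slot side at x = -16.5 mm of the bed), on which the 28 mm wide blade rests against the slope; insert with the blade centred at bed x = 0. The slot's other end is open
- jaw_top (a point): middle of the top rear edge of the jaw's lead-in: dark steel shoe, 32 mm long (bed x); its face is square to the bed from the floor up to 22 mm, then slopes back 11 mm to its top at 40 mm. Pushing a spacer down beside the fence (10 N at most) thrusts the jaw back by itself. Too thick a spacer jams with its tip 10 mm or more above the floor; one too thin goes down and leaves the jaw at rest
- jaw (a joint): how far the spring jaw is pushed back from the gap (m): 0 at rest, 0.009 at its hard stop; spring force 2.5 N at 0, 3.9 N at 0.009
- fence_edge (a point): middle of the fence's top edge on the gap side, in the plane of its face, 40 mm above the slot's floor; edge rounded 4 mm. Dark steel fence, 40 mm long (x), 12 mm thick, bolted at a place that varies: the gap at rest (this point's y in the bed's frame) is 2.5 to 17 mm. A spacer fits if 0.5 to 8.5 mm thicker than that; if two fit, either will do
- rack: fixed wooden rack 66 (x) x 264 (y) x 72 mm; origin at the centre of its underside, z up. Two rails along y, tops 68 mm up, inner faces 36 mm apart; blades hang between them, heads rest across them (head x along rack x) 70 mm from one another. A hung head's centre is 80 mm above the worktop
- spacer_8_head (a point): centre of the head of the 8 mm spacer: steel T-shaped gauge, blade 8 mm thick (y), 28 wide (x), 60 long, end rounded 4 mm, under a head 50 (x) x 22 (y) x 24 (z) mm, alike on all three. Blade tip 72 mm, head's underside 12 mm below this point along -z (z: blade to head). Starts hanging upright in the rack; which spacer hangs where varies
- spacer_13_head (a point): centre of the head of the 13 mm spacer: steel T-shaped gauge, blade 13 mm thick (y), 28 wide (x), 60 long, end rounded 4 mm, under a head 50 (x) x 22 (y) x 24 (z) mm, alike on all three. Blade tip 72 mm, head's underside 12 mm below this point along -z (z: blade to head). Starts hanging upright in the rack; which spacer hangs where varies
- spacer_18_head (a point): centre of the head of the 18 mm spacer: steel T-shaped gauge, blade 18 mm thick (y), 28 wide (x), 60 long, end rounded 4 mm, under a head 50 (x) x 22 (y) x 24 (z) mm, alike on all three. Blade tip 72 mm, head's underside 12 mm below this point along -z (z: blade to head). Starts hanging upright in the rack; which spacer hangs where varies
- jar: bystander: small jar of beads with a yellowish lid, 42 mm across, 50 mm high, loose; origin at the centre of its underside
- spool: bystander: white spool of wire standing on its flange, 43 mm across, 22 mm high, loose; origin at the centre of its underside
Not all that is in view belongs to the job. What is shaped like the part that bears spacer_13_head but green or turquoise is not meant.

How it is judged:
By the outcome, as a careful person would: the job done as asked, in the order asked, and still so for the second after the job is handed in, with the robot touching nothing.
It also fails if it takes over 58 s, if anything falls off the work surface, if the arm or the gripper's body presses on something with over 40 N, if the wrist force passes 120 N, or if a joint passes its speed limit or range.

## Working session

There is one attempt and no reset: what is moved stays moved. The work goes in short steps, Python scripts to look and compute and a tool call to move; the robot and the scene stay as the last step left them, time stands still between calls to the robot, and variables do not carry over. Pictures are saved under pics/ and viewed, at most 10 in all, crops included, and the job is handed in when it is done.

Besides the shell and the picture viewer there is one more tool, called after "Emit:" as name([rows], argument=value, ...), one row to a line, values as JSON. drive_tool: Moves the arm, as the interface text tells. Its arguments: {"type":"object","properties":{"increments":{"type":"array","items":{"type":"array","items":{"type":"number"}}}},"required":["increments"]}

```bash
mkdir -p pics
cat > h.py <<'E'
import numpy as np, cv2
from plant import sensors,get_image,robot,silhouettes,tip_of
def w(pic,loc):
    R=cv2.Rodrigues(np.array(pic["rvec"],float))[0]; return R.T@(np.array(loc,float)-np.array(pic["tvec"],float).ravel())
def px(pic,p):
    return cv2.projectPoints(np.array(p,float).reshape(-1,1,3),np.array(pic["rvec"],float),np.array(pic["tvec"],float),np.array(pic["K"],float),None)[0].reshape(-1,2)
def save(pic,n): cv2.imwrite("pics/"+n,pic["pixels"][:,:,::-1])
E
python3 - <<'E'
from h import *
np.set_printoptions(precision=4,suppress=True)
for n in ("scene","top"):
    p=get_image(n); save(p,n+"0.png")
    R=cv2.Rodrigues(np.array(p["rvec"],float))[0]; print(n,"cam at",-R.T@np.array(p["tvec"]).ravel(),"fwd",R[2])
    for k in "bed end_stop jaw_top fence_edge rack spacer_8_head spacer_13_head spacer_18_head jar spool".split():
        for d in tip_of(p,k)[:4]: print(k,round(d["conf"],2),w(p,d["location"]),px(p,w(p,d["location"])).ravel().round())
s=sensors.sense(); print(s)
E
```

```text
scene cam at [-0.438  -0.9346  0.652 ] fwd [ 0.6411  0.6534 -0.4026]
bed 0.88 [0.5426 0.0975 0.0476] [325. 238.]
end_stop 0.79 [0.5158 0.1072 0.0542] [315. 237.]
jaw_top 0.66 [0.5185 0.0915 0.079 ] [320. 230.]
fence_edge 0.65 [0.5213 0.1145 0.0754] [315. 228.]
rack 0.82 [ 0.4831 -0.2397  0.0003] [409. 309.]
spacer_8_head 0.94 [ 0.495  -0.311   0.0849] [442. 285.]
spacer_13_head 0.97 [ 0.4031 -0.0518  0.0721] [325. 263.]
spacer_13_head 0.96 [ 0.3734 -0.1404  0.0685] [343. 281.]
spacer_13_head 0.74 [ 0.4862 -0.2375  0.0821] [412. 275.]
spacer_13_head 0.7 [ 0.4789 -0.1732  0.0813] [387. 267.]
spacer_18_head 0.64 [ 0.4896 -0.2404  0.0863] [414. 273.]
jar 0.53 [ 0.6198 -0.0861  0.0009] [397. 268.]
spool 0.49 [0.4919 0.3011 0.0009] [262. 237.]
top cam at [0.3854 0.0019 1.4288] fwd [ 0.1003 -0.003  -0.995 ]
bed 0.95 [0.544  0.1008 0.0403] [270. 236.]
end_stop 0.62 [0.5148 0.1112 0.0532] [265. 247.]
end_stop 0.3 [ 0.4948 -0.3072  0.0788] [434. 252.]
jaw_top 0.58 [0.5182 0.0943 0.0762] [271. 245.]
fence_edge 0.56 [0.5265 0.1126 0.0795] [264. 241.]
rack 0.74 [ 0.4864 -0.24    0.0018] [402. 258
[... 550 characters left out ...]
.58 [ 0.6239 -0.081   0.0044] [340. 207.]
jar 0.32 [ 0.4948  0.3019 -0.001 ] [194. 258.]
spool 0.57 [ 0.4936  0.3033 -0.0006] [193. 258.]
{'time_s': 1.1, 'qpos': array([-67.5975,   6.6448,  82.5975,  -0.0003,  90.7565,  -2.164 ]), 'joint_vel': array([-0.0888,  0.0645, -0.056 , -0.0972, -0.0634,  0.0005]), 'tau': array([  0.0021, -72.1034, -62.2754,   0.078 ,   0.0185,   0.0001]), 'ee_pos': array([ 0.2806, -0.6139,  0.2187]), 'ee_rot': array([[ 0.9095,  0.4157,  0.    ],
       [ 0.4157, -0.9095, -0.    ],
       [-0.    ,  0.    , -1.    ]]), 'wrist_force': array([-0.5452,  0.1831,  0.3707]), 'torque': array([-0.028 ,  0.0012, -0.067 ]), 'grasp_force': 0.0, 'grip_width': 0.09300687002826327}
```

Run:
```python
import cv2
a=cv2.imread("pics/scene0.png");b=cv2.imread("pics/top0.png")
cv2.imwrite("pics/c1.png",cv2.resize(a[180:340,250:463],(800,600),interpolation=cv2.INTER_CUBIC))
cv2.imwrite("pics/c2.png",cv2.resize(b[170:350,180:450],(798,532),interpolation=cv2.INTER_CUBIC))
```

```text
(no output)
```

View pics/c1.png

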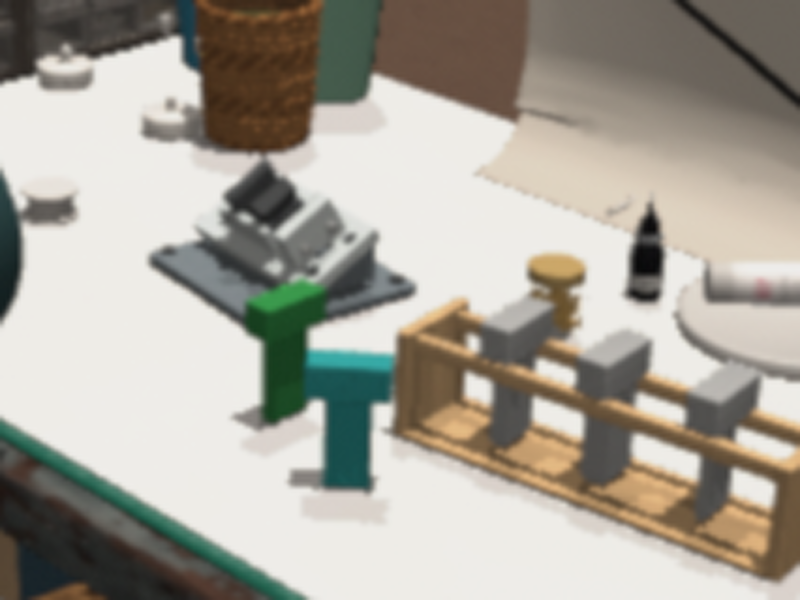

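View pics/c2.png

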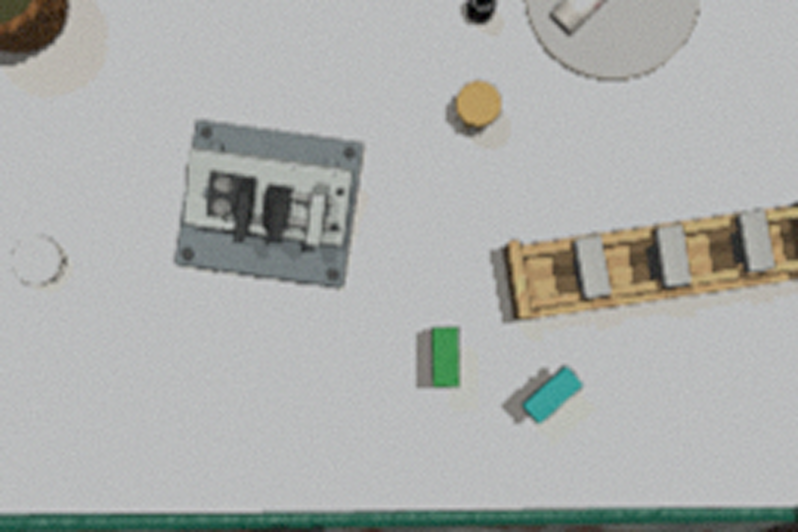

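```bash
cat > fit.py <<'E'
from h import *
from scipy.optimize import least_squares
np.set_printoptions(precision=4,suppress=True)
O=[]
H=[]
yb=[];yr=[]
for i in range(3):
  for n in ("scene","top"):
    p=get_image(n)
    for k in ("bed","end_stop","jaw_top","fence_edge"):
        d=[w(p,d["location"]) for d in tip_of(p,k)]
        d=[q for q in d if np.linalg.norm(q[:2]-[.53,.105])<.05]
        if d: O.append((k,d[0],n))
    for k in ("rack","spacer_8_head","spacer_13_head","spacer_18_head"):
        for d in tip_of(p,k):
            q=w(p,d["location"]); print(k,n,round(d["conf"],2),q) if i==0 and q[1]<-.15 else 0
            if abs(q[0]-.486)<.03 and q[1]<-.15: H.append((k,q))
    if n=="top":
      for k,L in (("bed",yb),("rack",yr)):
        s=silhouettes(p,k)[0]["pixels"].astype(np.uint8)
        c=max(cv2.findContours(s,0,2)[0],key=cv2.contourArea); 
        b=cv2.boxPoints(cv2.minAreaRect(c)); e=[b[1]-b[0],b[2]-b[1]]; e=max(e,key=np.linalg.norm)
        # to world at fixed z
        K=np.array(p["K"]);R=cv2.Rodrigues(np.array(p["rvec"]))[0];C=-R.T@np.array(p["tvec"]).ravel()
        def g(u,z=.06):
            r=R.T@np.linalg.inv(K)@[u[0],u[1],1]; return C+r*(z-C[2])/r[2]
        m=b.mean(0); v=g(m+e/2)-g(m-e/2); v*=np.sign(v[1]); L.append(np.degrees(np.arctan2(-v[0],v[1]))); 
for k in ("bed","end_stop","jaw_top","fence_edge"):
    for n in ("scene","top"):
        a=np.array([q for kk,q,nn in O if kk==k and nn==n]); 
        if len(a): print(k,n,len(a),a.mean(0),a.std(0))
print("yaw bed",yb,"rack",yr)
def M(x,k):
    c,s=np.cos(x[2]),np.sin(x[2]); a=np.pi/6
    X=np.array([c*np.cos(a),s*np.cos(a),np.sin(a)]);Y=np.array([-s,c,0]);Z=np.cross(X,Y)
    l=dict(bed=(0,0,0),end_stop=(x[5],x[4],.024),jaw_top=(0,-.011,.04),fence_edge=(0,x[3],.04))[k]
    return np.array([x[0],x[1],.042])+l[0]*X+l[1]*Y+l[2]*Z
f=lambda x:np.concatenate([(q-M(x,k))/.004 for k,q,n in O]+[[(x[2]-np.radians(np.mean(yb)))/.03]])
r=least_squares(f,[.543,.099,-.14,.011,.005,-.019],loss="soft_l1"); print("bed x y yaw g esy esx",r.x,np.degrees(r.x[2]))
def MH(x,q):
    if q[2]<.03: return np.array([x[0],x[1],0])
    Y=np.array([-np.sin(x[2]),np.cos(x[2]),0]); i=round(float((q-[x[0],x[1],0])@Y/.07))
    return np.array([x[0],x[1],.08])+.07*i*Y
r=least_squares(lambda x:np.concatenate([(q-MH(x,q))/.004 for k,q in H]+[[(x[2]-np.radians(np.mean(yr)))/.03]]),[.485,-.239,.12],loss="soft_l1"); print("rack",r.x,np.degrees(r.x[2]))
print(sensors.sense()["time_s"])
E
python3 fit.py
```

```text
rack scene 0.67 [ 0.4834 -0.2423  0.0001]
spacer_8_head scene 0.68 [ 0.496  -0.3097  0.0828]
spacer_13_head scene 0.72 [ 0.4784 -0.1717  0.0814]
spacer_18_head scene 0.69 [ 0.4867 -0.2389  0.0826]
rack top 0.69 [ 0.4851 -0.2395  0.0043]
spacer_8_head top 0.53 [ 0.4919 -0.3038  0.0809]
spacer_13_head top 0.49 [ 0.4786 -0.1753  0.0819]
spacer_13_head top 0.16 [ 0.498  -0.305   0.0817]
spacer_18_head top 0.57 [ 0.4856 -0.2326  0.0796]
bed scene 3 [0.5425 0.0986 0.0452] [0.0008 0.0012 0.0005]
bed top 3 [0.5435 0.1008 0.0386] [0.0012 0.001  0.0014]
end_stop scene 3 [0.5143 0.1085 0.0533] [0.002  0.0005 0.0011]
end_stop top 3 [0.5129 0.1099 0.0522] [0.0012 0.0013 0.0016]
jaw_top scene 3 [0.5189 0.0908 0.0766] [0.0008 0.0019 0.0009]
jaw_top top 3 [0.5189 0.0945 0.079 ] [0.0012 0.0005 0.0014]
fence_edge scene 3 [0.5208 0.1069 0.0766] [0.0008 0.0112 0.0009]
fence_edge top 3 [0.527  0.1123 0.0776] [0.0001 0.001  0.001 ]
yaw bed [np.float64(-9.421001727568763), np.float64(-7.709553525767382), np.float64(-7.641093720084052)] rack [np.float64(7.282732603015476), np.float64(8.321015566162481), np.float64(-81.46022939582011)]
bed x y yaw g esy esx [ 0.5418  0.1001 -0.1514  0.0094  0.0047 -0.0199] -8.675357947439092
rack [ 0.4862 -0.2393  0.1084] 6.211171597585099
4.1
```

Emit:
drive_tool([
  [0,0,0,0.1023,0.5],
  [0,0,0,0.1023,0.5],
  [0,0,0,0.1023,0.5],
  [17.8,-29.7,0,0,0.5],
  [17.8,-29.7,0,0,0.5],
  [17.8,-29.7,0,0,0.5],
  [17.8,-29.7,0,0,0.5],
  [17.8,-29.7,0,0,0.5],
  [17.8,-29.7,0,0,0.5],
  [17.8,-29.7,0,0,0.5],
  [17.8,-29.7,0,0,0.5],
  [17.8,-29.7,0,0,0.5],
  [17.8,-29.7,0,0,0.5],
  [17.8,-29.7,0,0,0.5],
  [17.8,-29.7,0,0,0.5],
  [17.8,-29.7,0,0,0.5],
  [17.8,-29.7,0,0,0.5],
  [0,0,0,0,0.5],
])

```text
time_s: 5.6
ee_pos: [0.4789, -0.1667, 0.2189]
ee_rot: [[0.992, 0.125, 0.001], [0.125, -0.992, 0.001], [0.001, -0.001, -1.0]]
wrist_force: [-0.4, -0.5, 0.7]
grip_width: 0.0462
grasp_force: 0.0
```

```bash
cat >> h.py <<'E'
np.set_printoptions(precision=4,suppress=True)
def go(tgt,yaw=None):
    "tool-axes mm from the present TCP to tgt (after the turn to yaw, deg), turn in rad"
    s=sensors.sense(); x=s["ee_rot"][:,0]; y0=np.degrees(np.arctan2(x[1],x[0])); yaw=y0 if yaw is None else yaw
    c,q=np.cos(np.radians(yaw)),np.sin(np.radians(yaw)); R=np.array([[c,q,0],[q,-c,0],[0,0,-1.]])
    print("t",round(s["time_s"],2),"pos",s["ee_pos"],"yaw",y0.round(2),"F",s["wrist_force"],"w",round(s["grip_width"],4),"gf",round(s["grasp_force"],1),"| mm",(R.T@(np.array(tgt)-s["ee_pos"])*1e3).round(1),"roll",np.radians(y0-yaw).round(4))
E
python3 - <<'E'
from h import *
p=get_image("top"); save(p,"top1.png")
for k in ("spacer_13_head","spacer_18_head"):
    for d in tip_of(p,k):
        q=w(p,d["location"]); print(k,round(d["conf"],2),q)
go([.478,-.1715,.063],7)
a=p["pixels"][200:320,320:480,::-1]; cv2.imwrite("pics/c3.png",cv2.resize(a,(800,600),interpolation=cv2.INTER_CUBIC))
E
```

```text
spacer_13_head 0.67 [ 0.4074 -0.05    0.0705]
spacer_13_head 0.48 [ 0.3689 -0.1379  0.0703]
spacer_18_head 0.25 [0.5239 0.113  0.0773]
t 5.75 pos [ 0.4775 -0.1708  0.2188] yaw 7.05 F [-0.732  -0.0123  0.2077] w 0.0469 gf 0.0 | mm [  0.5   0.8 155.8] roll 0.0008
```

Emit:
drive_tool([
  [0,0,35,0,0.5],
  [0,0,35,0,0.5],
  [0,0,35,0,0.5],
  [0,0,30,0,0.5],
  [0,0,20,0,0.5],
  [0,0,0,0,0.5],
  [0,0,0,0,0],
  [0,0,0,0,0],
  [0,0,0,0,0],
  [0,0,0,0,0],
  [0,0,0,0,0],
])

```text
time_s: 6.67
ee_pos: [0.4781, -0.1713, 0.0651]
ee_rot: [[0.993, 0.122, 0.002], [0.122, -0.993, -0.001], [0.002, 0.001, -1.0]]
wrist_force: [-1.0, -1.3, 7.1]
grip_width: 0.0221
grasp_force: 29.9
```

Run:
```python
from h import *
p=get_image("scene"); save(p,"s2.png")
go([.478,-.1715,.063],7)
a=p["pixels"][180:300,320:480,::-1]; cv2.imwrite("pics/c4.png",cv2.resize(a,(800,600),interpolation=cv2.INTER_CUBIC))
```

```text
t 6.72 pos [ 0.478  -0.1713  0.0651] yaw 6.99 F [-1.9844 -1.2584  5.9414] w 0.0218 gf 29.9 | mm [-0.1  0.2  2.1] roll -0.0002
```

View pics/c4.png

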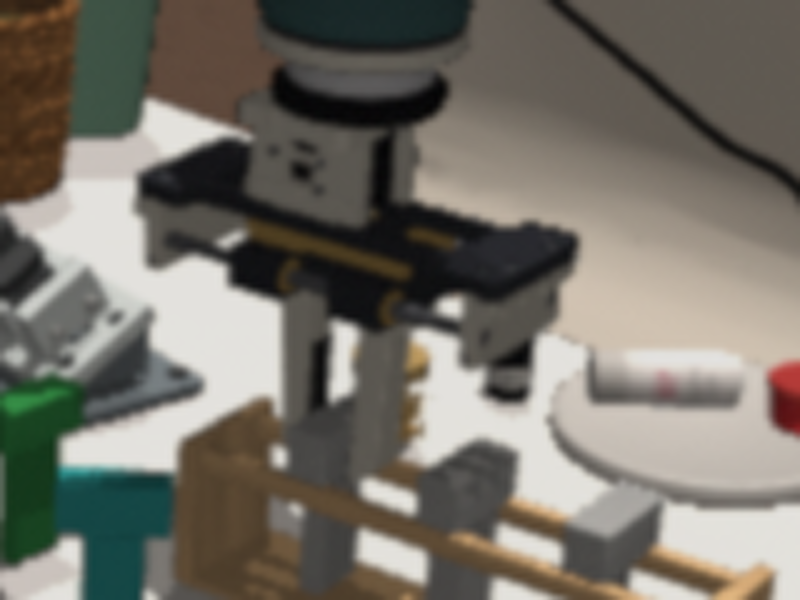

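Emit:
drive_tool([
  [0,0,-14,0,0],
  [0,0,-14,0,0],
  [0,0,-14,0,0],
  [0,0,0,0,0],
  [-5,0,0,0,0],
  [-5,0,0,0,0],
  [-5,0,0,0,0],
  [-5,0,0,0,0],
])

```text
time_s: 7.38
ee_pos: [0.4578, -0.1733, 0.1055]
ee_rot: [[0.993, 0.122, 0.002], [0.122, -0.993, 0.0], [0.002, 0.0, -1.0]]
wrist_force: [6.9, 1.9, 3.6]
grip_width: 0.0219
grasp_force: 30.0
```

Emit:
drive_tool([
  [-5,0,0,0,0],
  [-5,0,0,0,0],
  [-6,0,0,0,0],
  [0,0,0,0,0],
  [0,0,0,0,0],
])

```text
time_s: 7.8
ee_pos: [0.4413, -0.1752, 0.1051]
ee_rot: [[0.993, 0.121, -0.0], [0.121, -0.993, 0.0], [-0.0, -0.0, -1.0]]
wrist_force: [2.0, 0.8, -0.1]
grip_width: 0.0218
grasp_force: 30.0
```

Run:
```python
from h import *
p=get_image("scene")
go([.442,-.176,.107],7)
s=silhouettes(p,"spacer_13_head")
for d in s: 
    ys,xs=np.where(d["pixels"]); print(round(d["conf"],2),xs.min(),xs.max(),ys.min(),ys.max())
a=p["pixels"][180:300,320:480,::-1]; cv2.imwrite("pics/c5.png",cv2.resize(a,(800,600),interpolation=cv2.INTER_CUBIC))
```

```text
t 7.85 pos [ 0.4413 -0.1752  0.1051] yaw 6.98 F [ 0.7358  0.5086 -0.4961] w 0.0218 gf 30.0 | mm [ 0.6  0.9 -1.9] roll -0.0004
0.86 331 354 273 309
0.84 370 391 244 277
0.65 315 336 255 292
```

View pics/c5.png

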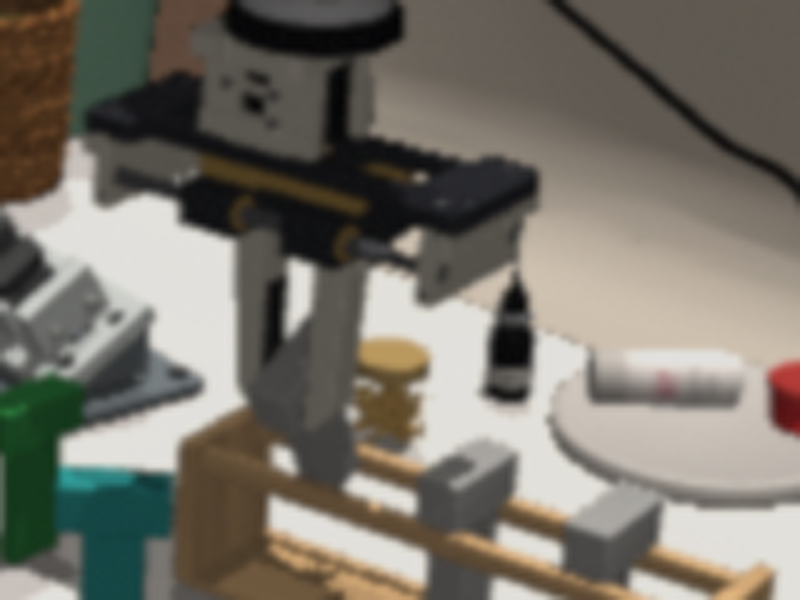

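Emit:
drive_tool([
  [0,0,-20,0,0],
  [0,0,-20,0,0],
  [0,0,-20,0,0],
  [0,0,0,0,0],
  [0,0,0,0,0],
])

```text
time_s: 8.32
ee_pos: [0.4418, -0.1754, 0.1656]
ee_rot: [[0.993, 0.122, 0.0], [0.122, -0.993, -0.0], [0.0, 0.0, -1.0]]
wrist_force: [0.5, -0.4, -2.1]
grip_width: 0.022
grasp_force: 30.0
```

```bash
cat > tilt.py <<'E'
from h import *
from scipy.optimize import minimize
import sys
T=float(sys.argv[1])/1e3
def model(s,th,du,dz):
    R=s["ee_rot"]; X=R[:,0]; Y=-R[:,1]; Z=-R[:,2]
    c,q=np.cos(th),np.sin(th); x=c*X+q*Z; z=-q*X+c*Z   # z leans to robot by th
    piv=s["ee_pos"]+.019*Z; head=piv+du*x+dz*z
    return head,x,Y,z
def hull(p,head,x,y,z,L):
    pts=[head+a*x+b*y+c*z for a in L[0] for b in L[1] for c in L[2]]
    return cv2.convexHull((px(p,pts)*16).round().astype(np.int32))
HB=((-.025,.025),(-.011,.011),(-.012,.012)); BB=((-.014,.014),(-T/2,T/2),(-.072,-.012)); BL=((-.014,.014),(-T/2,T/2),(-.072,-.030))
def mask(p,m,L):
    I=np.zeros((480,640),np.uint8); cv2.fillConvexPoly(I,hull(p,*m,L),1,shift=4); return I.astype(bool)
obs=[]
s=sensors.sense()
for n in ("scene","top"):
    p=get_image(n)
    c=px(p,s["ee_pos"]-[0,0,.03])[0]
    S=[d for d in silhouettes(p,"spacer_%d_head"%round(T*1e3)) if np.hypot(*(np.argwhere(d["pixels"]).mean(0)[::-1]-c))<25]
    if S: obs.append((p,S[0]["pixels"],n)); print(n,S[0]["conf"],S[0]["pixels"].sum())
def cost(v,full=False):
    m=model(s,np.radians(v[0]),v[1]/1e3,v[2]/1e3); r=[]
    for p,M,n in obs:
        P=mask(p,m,HB)|mask(p,m,BB); B=mask(p,m,BL) if n=="scene" else np.zeros_like(P); r.append((M&~P).sum()+(B&~M).sum())
    return r if full else sum(r)+.02*(v[1]**2+v[2]**2)
best=min(((cost((t,u,d)),t,u,d) for t in range(10,52,2) for u in (-6,-3,0,3,6) for d in (-8,-4,0)))
r=minimize(cost,best[1:],method="Nelder-Mead",options=dict(initial_simplex=np.array(best[1:])+np.array([[0,0,0],[4,0,0],[0,3,0],[0,0,3]])))
print("tilt du dz",r.x,r.fun,cost(r.x,True))
for t in (r.x[0]-6,r.x[0]-3,r.x[0]+3,r.x[0]+6): print(round(t,1),cost((t,r.x[1],r.x[2])))
go(s["ee_pos"])
p=obs[0][0]; a=p["pixels"][:,:,::-1].copy(); m=model(s,np.radians(r.x[0]),*r.x[1:]/1e3)
c=px(p,s["ee_pos"])[0].astype(int); x0,y0=max(c[0]-60,0),max(c[1]-45,0); a=cv2.resize(a[y0:y0+90,x0:x0+120],(800,600),interpolation=cv2.INTER_CUBIC)
for L in (HB,BB): cv2.polylines(a,[((hull(p,*m,L)/16-[x0,y0]+.5)*800/120-.5).astype(np.int32)],True,(0,0,255),1)
cv2.imwrite("pics/tilt%d.png"%int(s["time_s"]*100),a); print("pics/tilt%d.png"%int(s["time_s"]*100))
E
python3 tilt.py 13
```

```text
scene 0.72 399
tilt du dz [32.8737 -2.2339 -6.9714] 49.07180668472749 [np.int64(48)]
26.9 108.07180668472749
29.9 78.07180668472749
35.9 76.07180668472749
38.9 103.07180668472749
t 8.52 pos [ 0.4412 -0.1751  0.1642] yaw 6.98 F [-0.2381 -0.1058 -1.7806] w 0.0215 gf 30.0 | mm [ 0.5  0.4 -1.4] roll 0.0
pics/tilt831.png
```

```bash
cat >> h.py <<'E'
BED=dict(o=np.array([.5425,.0997,.042]),yaw=-8.3,g=10.5)
def bedpose(x,y,h,du=-1,dz=-5):
    "TCP for the blade at bed x,y (mm), tip h mm above the floor"
    t=np.radians(BED["yaw"]);c,s=np.cos(t),np.sin(t);C,S=np.cos(np.pi/6),.5
    X=np.array([c*C,s*C,S]);Y=np.array([-s,c,0]);Z=np.cross(X,Y)
    return BED["o"]+((x-du)*X+y*Y+(72+h-dz)*Z)/1e3-[0,0,.019]
E
python3 - <<'E'
from h import *
for h in (50,0): print(bedpose(0,3,h)); go(bedpose(0,3,h),-8.3)
E
```

```text
[0.481  0.1117 0.1335]
t 8.52 pos [ 0.4412 -0.1751  0.1642] yaw 6.98 F [-0.2381 -0.1058 -1.7806] w 0.0215 gf 30.0 | mm [  -2.1 -289.5   30.7] roll 0.2667
[0.5057 0.1081 0.0902]
t 8.52 pos [ 0.4412 -0.1751  0.1642] yaw 6.98 F [-0.2381 -0.1058 -1.7806] w 0.0215 gf 30.0 | mm [  22.9 -289.5   74. ] roll 0.2667
```

View pics/tilt831.png

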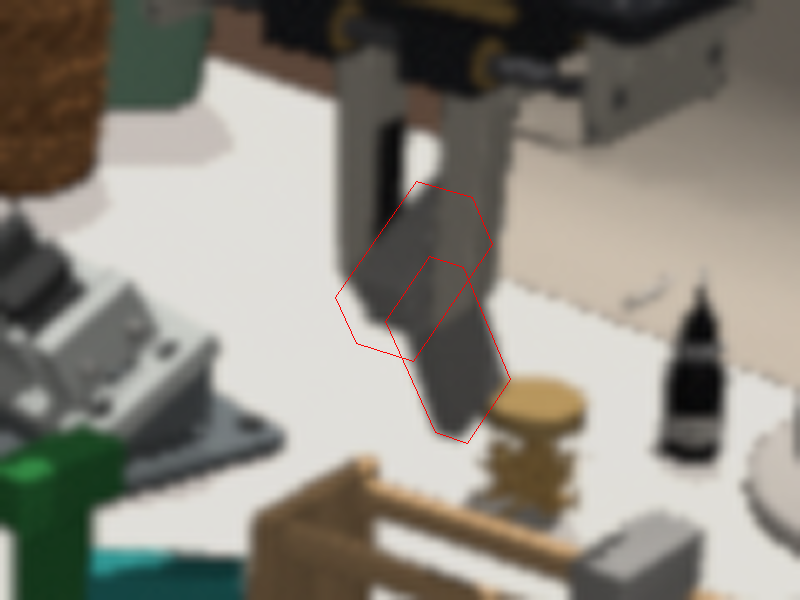

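Emit:
drive_tool([
  [0,0,0,0.0889,0],
  [0,0,0,0.0889,0],
  [0,0,0,0.0889,0],
  [0,-29,0,0,0],
  [0,-29,0,0,0],
  [0,-29,0,0,0],
  [0,-29,0,0,0],
  [0,-29,0,0,0],
  [0,-29,0,0,0],
  [0,-29,0,0,0],
  [0,-29,0,0,0],
  [0,-29,0,0,0],
  [0,-29,0,0,0],
  [-2,0,15,0,0],
  [0,0,15,0,0],
  [0,0,0,0,0],
  [0,0,0,0,0],
])

```text
time_s: 9.93
ee_pos: [0.4809, 0.1117, 0.1345]
ee_rot: [[0.99, -0.144, -0.002], [-0.144, -0.99, -0.001], [-0.002, 0.001, -1.0]]
wrist_force: [-0.7, 1.0, -1.5]
grip_width: 0.0217
grasp_force: 30.0
```

```bash
python3 tilt.py 13
python3 - <<'E'
from h import *
go(bedpose(0,3,0,0,-4),-8.3)
p=get_image("top"); a=p["pixels"][200:260,230:310,::-1]; cv2.imwrite("pics/c6.png",cv2.resize(a,(800,600),interpolation=cv2.INTER_CUBIC))
E
```

```text
scene 0.52 250
tilt du dz [33.1746 -1.8008 -2.3787] 33.17801977919427 [np.int64(33)]
27.2 65.17801977919427
30.2 42.17801977919427
36.2 60.17801977919427
39.2 89.17801977919427
t 10.13 pos [0.4819 0.1117 0.1364] yaw -8.34 F [ 0.2882  0.6235 -0.6864] w 0.0219 gf 30.0 | mm [-1.   0.1  2. ] roll 0.0
pics/tilt993.png
t 10.13 pos [0.4819 0.1117 0.1364] yaw -8.34 F [ 0.2882  0.6235 -0.6864] w 0.0219 gf 30.0 | mm [23.7  0.1 47.6] roll -0.0006
```

View pics/tilt993.png

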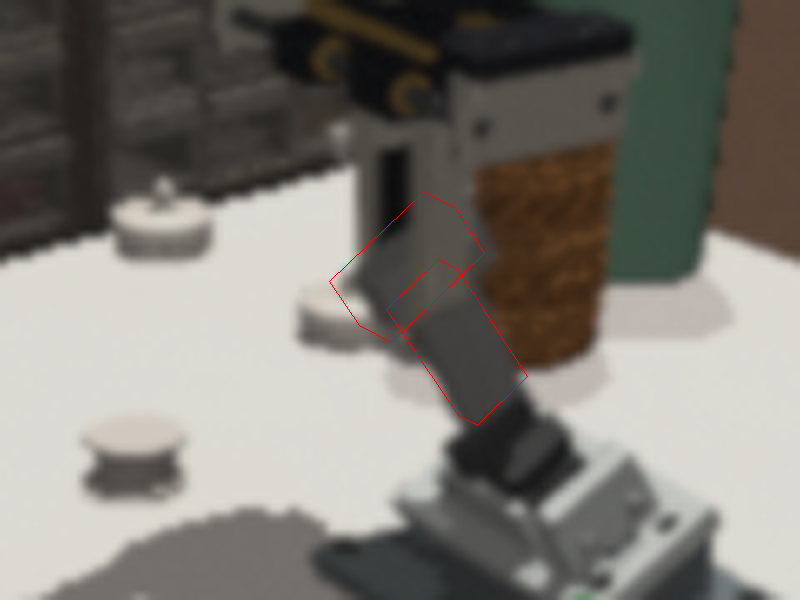

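Emit:
drive_tool([
  [2.2,0,4.5,0,0],
  [2.2,0,4.5,0,0],
  [2.2,0,4.5,0,0],
  [2.2,0,4.5,0,0],
  [1.5,0,2.6,0,0],
  [0,0,0,0,0],
])

```text
time_s: 10.68
ee_pos: [0.4917, 0.1102, 0.114]
ee_rot: [[0.99, -0.145, -0.001], [-0.145, -0.99, -0.001], [-0.001, 0.001, -1.0]]
wrist_force: [-0.3, -2.6, -2.7]
grip_width: 0.0218
grasp_force: 30.0
```

Emit:
drive_tool([
  [1,0,1.7,0,0],
  [1,0,1.7,0,0],
  [1,0,1.7,0,0],
  [1,0,1.7,0,0],
  [0,0,0,0,0],
])

```text
time_s: 11.1
ee_pos: [0.4959, 0.1097, 0.1084]
ee_rot: [[0.99, -0.144, 0.0], [-0.144, -0.99, -0.001], [0.0, 0.0, -1.0]]
wrist_force: [-1.1, -4.8, 0.7]
grip_width: 0.022
grasp_force: 30.0
```

Emit:
drive_tool([
  [0,1,0,0,0],
  [0,1,0,0,0],
  [0,0,0,0,0],
])

```text
time_s: 11.35
ee_pos: [0.4956, 0.1083, 0.1084]
ee_rot: [[0.99, -0.144, 0.001], [-0.144, -0.99, 0.001], [0.0, -0.001, -1.0]]
wrist_force: [1.4, 3.5, -0.4]
grip_width: 0.0221
grasp_force: 30.0
```

Emit:
drive_tool([
  [1,0,1.7,0,0],
  [1,0,1.7,0,0],
  [0,0,0,0,0],
])

```text
time_s: 11.6
ee_pos: [0.4975, 0.1078, 0.1045]
ee_rot: [[0.99, -0.144, -0.0], [-0.144, -0.99, 0.0], [-0.0, -0.0, -1.0]]
wrist_force: [2.4, 2.9, -1.7]
grip_width: 0.022
grasp_force: 30.0
```

Emit:
drive_tool([
  [1,0,1.7,0,0],
  [1,0,1.7,0,0],
  [1,0,1.7,0,0],
  [0,0,0,0,0],
])

```text
time_s: 11.93
ee_pos: [0.5004, 0.1072, 0.0993]
ee_rot: [[0.99, -0.144, -0.0], [-0.144, -0.99, -0.0], [-0.0, 0.0, -1.0]]
wrist_force: [1.0, 3.5, -2.8]
grip_width: 0.0217
grasp_force: 30.0
```

Emit:
drive_tool([
  [1,0,1.7,0,0],
  [1,0,1.7,0,0],
  [1,0,1.7,0,0],
  [0,0,0,0,0],
])

```text
time_s: 12.27
ee_pos: [0.5034, 0.1067, 0.0943]
ee_rot: [[0.99, -0.144, -0.0], [-0.144, -0.99, -0.0], [-0.0, 0.0, -1.0]]
wrist_force: [1.9, 3.3, -3.4]
grip_width: 0.022
grasp_force: 30.0
```

Emit:
drive_tool([
  [1,0,1.7,0,0],
  [1,0,1.7,0,0],
  [0,0,0,0,0],
])

```text
time_s: 12.52
ee_pos: [0.5051, 0.1066, 0.092]
ee_rot: [[0.99, -0.144, -0.001], [-0.144, -0.99, 0.0], [-0.001, -0.0, -1.0]]
wrist_force: [-10.5, 3.8, 12.1]
grip_width: 0.0217
grasp_force: 30.0
```

Emit:
drive_tool([
  [0.5,0,0.9,0,0],
  [0.5,0,0.9,0,0],
  [0,0,0,0,0],
])

```text
time_s: 12.77
ee_pos: [0.5058, 0.1067, 0.0917]
ee_rot: [[0.99, -0.144, -0.001], [-0.144, -0.99, 0.001], [-0.001, -0.001, -1.0]]
wrist_force: [-20.8, 3.9, 28.1]
grip_width: 0.0215
grasp_force: 30.0
```

Emit:
drive_tool([
  [-0.6,0,-1.1,0,0],
  [0,0,0,0,0],
  [0,0,0,0,0],
])

```text
time_s: 13.02
ee_pos: [0.5056, 0.1067, 0.0918]
ee_rot: [[0.99, -0.144, -0.0], [-0.144, -0.99, 0.0], [-0.0, -0.0, -1.0]]
wrist_force: [-9.8, 4.9, 15.4]
grip_width: 0.022
grasp_force: 30.0
```

Emit:
drive_tool([
  [0,-0.5,0,0,0],
  [0,0,0,0,0],
])

```text
time_s: 13.18
ee_pos: [0.5056, 0.1069, 0.0917]
ee_rot: [[0.99, -0.144, -0.0], [-0.144, -0.99, -0.0], [-0.0, 0.0, -1.0]]
wrist_force: [-10.3, 1.8, 14.7]
grip_width: 0.022
grasp_force: 30.0
```

Emit:
drive_tool([
  [0,-0.5,0,0,0],
  [0,0,0,0,0],
])

```text
time_s: 13.35
ee_pos: [0.5057, 0.1071, 0.0917]
ee_rot: [[0.99, -0.144, -0.0], [-0.144, -0.99, -0.001], [-0.0, 0.001, -1.0]]
wrist_force: [-11.3, -1.4, 15.7]
grip_width: 0.0219
grasp_force: 30.0
```

Emit:
drive_tool([
  [0,-0.5,0,0,0],
  [0,0,0,0,0],
])

```text
time_s: 13.52
ee_pos: [0.5057, 0.1074, 0.0917]
ee_rot: [[0.989, -0.145, -0.001], [-0.145, -0.989, -0.001], [-0.0, 0.001, -1.0]]
wrist_force: [-12.3, -3.3, 15.8]
grip_width: 0.0218
grasp_force: 30.0
```

Emit:
drive_tool([
  [-0.8,0.5,-1.2,0,0],
  [0,0,0,0,0],
  [0,0,0,0,0],
])

```text
time_s: 13.77
ee_pos: [0.5052, 0.1075, 0.0918]
ee_rot: [[0.99, -0.144, 0.0], [-0.144, -0.99, 0.0], [0.0, -0.0, -1.0]]
wrist_force: [-0.3, 2.3, 2.6]
grip_width: 0.0217
grasp_force: 30.0
```

Emit:
drive_tool([
  [0,0,0,0,0.3],
  [0,0,0,0,0.3],
  [0,0,0,0,0.4],
  [0,0,0,0,0.45],
  [0,0,0,0,0.45],
])

```text
time_s: 14.18
ee_pos: [0.5051, 0.1075, 0.0917]
ee_rot: [[0.99, -0.144, -0.0], [-0.144, -0.99, -0.0], [-0.0, 0.0, -1.0]]
wrist_force: [-0.2, 0.3, -1.0]
grip_width: 0.0406
grasp_force: 0.0
```

Emit:
drive_tool([
  [0,0,-12,0,0.45],
  [0,0,-20,0,0.45],
  [0,0,-30,0,0.45],
  [0,0,-30,0,0.45],
  [0,0,-30,0,0.45],
  [-30,25,0,0,0.45],
  [-30,25,0,0,0.45],
  [-30,25,0,0,0.45],
  [-30,25,0,0,0.45],
  [0,25,0,0,0.45],
  [0,25,0,0,0.45],
  [0,0,0,0,0.45],
])

```text
time_s: 15.18
ee_pos: [0.3638, -0.0263, 0.2152]
ee_rot: [[0.989, -0.147, 0.002], [-0.147, -0.989, -0.001], [0.002, 0.001, -1.0]]
wrist_force: [-0.1, 0.5, -0.0]
grip_width: 0.0421
grasp_force: 0.0
```

Run:
```python
from h import *
t=np.radians(BED["yaw"]);c,s=np.cos(t),np.sin(t);C,S=np.cos(np.pi/6),.5
X=np.array([c*C,s*C,S]);Y=np.array([-s,c,0]);B=np.array([X,Y,np.cross(X,Y)])
O={}
for i in range(4):
  for n in ("scene","top"):
    p=get_image(n)
    for k in ("bed","jaw_top","fence_edge","spacer_13_head"):
      for d in tip_of(p,k):
        q=w(p,d["location"])
        if np.linalg.norm(q-[.52,.105,.08])<.05: O.setdefault((k,n),[]).append(B@(q-BED["o"])*1e3); break
    if i==0:
      a=p["pixels"][:,:,::-1]; u=px(p,[.52,.105,.09])[0].astype(int); a=a[u[1]-30:u[1]+30,u[0]-40:u[0]+40]; cv2.imwrite("pics/in_%s.png"%n,cv2.resize(a,(400,300),interpolation=cv2.INTER_CUBIC))
for k,v in O.items(): print(k,len(v),np.mean(v,0),np.std(v,0))
cv2.imwrite("pics/in.png",np.hstack([cv2.imread("pics/in_scene.png"),cv2.imread("pics/in_top.png")]))
go(bedpose(0,4,0))
```

```text
('bed', 'scene') 4 [ 2.0378 -1.9147  3.2828] [1.2345 0.7562 1.4842]
('jaw_top', 'scene') 4 [ -1.8249 -13.9267  41.2158] [0.3767 0.9157 1.0531]
('fence_edge', 'scene') 4 [-2.9918 11.9445 41.1119] [1.0114 0.5877 1.0988]
('spacer_13_head', 'scene') 4 [ 1.0374  4.323  72.4138] [1.4663 0.7394 1.5516]
('bed', 'top') 4 [ 0.7271  0.3779 -2.4908] [1.5484 1.7264 1.3908]
('jaw_top', 'top') 4 [ -3.2239 -15.9283  42.1743] [1.2628 0.3506 1.0009]
('fence_edge', 'top') 4 [ 1.8819 10.1659 40.4485] [1.2618 1.7391 1.0919]
('spacer_13_head', 'top') 4 [ 1.8827  2.2579 73.0421] [1.5863 1.5618 1.5391]
t 17.18 pos [ 0.3647 -0.0236  0.2137] yaw -8.3 F [ 0.2501  0.1701 -0.4095] w 0.042 gf 0.0 | mm [ 120.5 -151.6  123.5] roll 0.0
```

View pics/in.png

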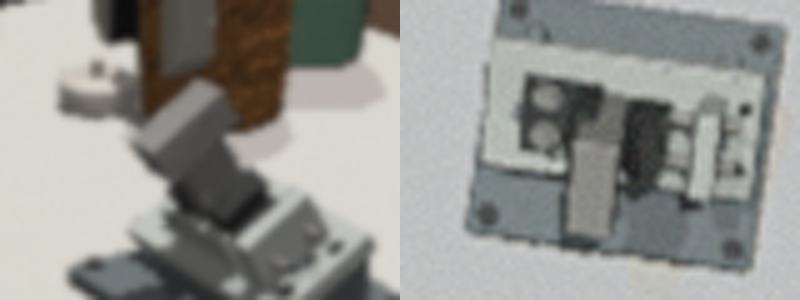

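```bash
python3 -c "
from h import *
print(robot.job_done())"
```

```text
the job is handed in; nothing more can be done
None
```

I left the 13 mm spacer in the jig's slot and handed the job in at about 17 s. It sits on the floor of the slot, pinched, with the jaw pushed back about 3 mm by camera estimate. The 8 mm and 18 mm spacers still hang in the rack, and I didn't touch the jar or spool.

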